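Load the thick flat bar from the rack into the cradle

ROBOT

A 6-joint arm with a two-finger parallel gripper is mounted at the origin on a cart in front of the work surface, level with it; the furniture and walls round the work are solid. World frame = base frame: x ahead of the robot, y to its left, z up, the work surface at z = 0. Lengths are in m, angles in rad, forces in N, time in s.
With the tool pointing down it reaches from about 0.35 to 0.775 m from the base axis. Payload 5.5 kg.
Tool frame: the origin (TCP) lies between the finger pads; the fingertips stand 8 mm ahead of it and the grasp point (between the pads) lies 11 mm behind it; z points along the fingers, y is the line along which they close (so a half turn about z gives the same grasp; the last joint's range is limited). The gripper opens to 85 mm and grips with 20 to 120 N. Pads are 22 mm wide; open, the fingers measure 114 mm over their backs; the gripper's body (76 mm by 85 mm) begins 54 mm behind the grasp point. The pads swing forward as they close: fully open they stand 13 mm farther back than shut.
Start: joints at [1.209, 0.313, 0.046, 1.304, 0, 1.431], TCP at [0.127, 0.561, 0.239] pointing down, gripper open.
Joint ranges: [-2.76, 2.76], [-0.86, 1.69], [-1.03, 1.26], [-2.2, 2.34], [-1.47, 1.5], [-3.14, 3.14]. Speed limits (rad/s): [2.57, 2.57, 3.14, 3.14, 3.14, 3.14].

INTERFACE

Orientations are given as a unit quaternion [w, x, y, z].
In Python, from workcell import status, vision, job gives the robot as it stands. The module is installed in compiled form; this text tells all that it offers.
- The arm moves only by the tool apply_moves, never from a script. Its argument "moves" is one flat list of numbers, 6 for each row, row after row: the shift along the world's x, y, z in units of 25 mm (1.0 is 25 mm), then the turn, a rotation vector about the world's x, y, z in rad. In form: [x, y, z, rx, ry, rz, x, y, z, rx, ry, rz, ...]. A call has 1 to 20 rows; each row is the pose to reach, as a shift and turn from the pose commanded when the call began; what a row does not reach only later rows make up. A row lasts 1/12 s, in which the tool goes at most 41.7 mm and 7.16 degrees, less where a joint would pass 70% of its speed; a pose out of reach is approached as far as the arm can. A call with a gripper value outside its range is refused whole. "claw" is the opening in per cent of the stroke, from 0 (shut) to 100 (fully open), set as the call begins (left out, the last holds). The fingers move at their own pace and stop on an object; "newtons" is the grip in N (left out, the last holds). Time passes only in rows, so rows that repeat a pose let the fingers close. It gives the time, the measured TCP pose, the force, the opening and the grip force at its end, in the units of the state.
- status.get_state(): the state, without advancing time (a new reading comes with each control period).
- vision.read_camera(name): name is "scene" or "side" or "wrist"; returns a dict with "image" (400x640x3 uint8, blue, green, red), "camera_matrix" (3x3 intrinsics, pixels), "camera_from_world" (4x4, takes a point from world to camera coordinates). Camera axes: x right, y down, z forward; pixel columns grow to the right and rows downward; lengths in m; the calibration is good to about 2 mm. A picture is of the moment at which its call begins. There is no depth.
- job.hand_in(): hands the job in; it is judged then, once.
The state is a dict: "clock": time; "joint_pos": joint angles; "qvel": joint speeds; "tau": joint torques, N m; "tcp_pos": TCP position; "orientation": TCP orientation; "wrist_force": force on the tool from outside, world axes, zero at the start; "ft_torque": the same for the moment, N m; "finger_gap": finger opening in m; "grip_force": force on a finger pad.
Only numpy, scipy, OpenCV 4.12 (cv2) and the standard library are available. Lean on these libraries where they do the work, as an engineer would, in place of code of your own. Each camera call takes 0.05 s, during which the arm holds its last target. There are 200 camera calls.

TASK

Take the longer, thicker flat bar out of the bar rack by the end that sticks out, lay it flat on the bare bench and let go of it, then take it by its middle and lower it into the steel cradle so that it lies flat on the cradle's floor between the two end shoes. Leave the other bar in the rack where it is.

Things in the scene. Friction and masses are not known exactly. Their poses are not given: they have to be found in the camera images.
- bar_center (a point): Centre of the bar to load (half-way along, across and through): plain brown rusty flat steel bar 161 mm long, 44 wide, 12 thick, about 0.3 kg, the longer and thicker of the two in the rack. y axis along the length, x across the width, z through the thickness. In the rack its end nearest the robot sticks out about 56 mm past the rack's front edge.
- spare_bar_center (a point): Centre of the other bar in the rack, which stays there: bright grey flat bar 132 mm long, 43 wide, 8 thick; about 41 mm of it sticks out at the front. y axis along its length, z through its thickness.
- rack: Fixed wooden rack, 120 mm deep, 184 wide, 44 high. Origin on the bench midway between its two bays, 25 behind its front; x points into the rack, away from the robot. Bays at y = +52 and -52 hold one bar each, lengthwise along x; floor 18 above the bench, walls 26 higher leave 7 beside a bar, too little for fingers: only the projecting ends can be taken. The bench at its front left is bare.
- cradle: Fixed steel cradle, 202 mm long (x), 85 wide (y), 46 high; origin on the bench under its middle. Floor 12 above bench. Pocket for the bar 178 (x) by 60 (y) between two walled end shoes with flared lips. From x = -35 to 35 no walls and a floor only 36 wide: room for fingers holding the bar's middle; nearer its ends the shoes stop them.
There are look-alikes about, which are no part of the job. Leave any orange look-alike of the cradle alone.

How it is judged:
On the way:
1. the longer, thicker bar lies flat on the bare bench, let go (height (world z) of bar_center below 0.009 m and angle between the z axis of bar_center and the z axis of cradle, either way round below 0.1 rad and linear speed of bar below 0.02 m/s and contact force between bar and the fingers below 0.1 N), for 0.2 s.
At the end, for the whole second after the job is handed in: The bar lies flat on the cradle floor, lengthwise between the shoes: centre within 15 mm of the middle along and across, less than 5 mm above seated height, in line within 11 degrees, level within 4.5 degrees, released, at rest. The other bar is within 30 mm of where it lay (x of bar_center in the frame of cradle between -0.015 and 0.015 m and y of bar_center in the frame of cradle between -0.015 and 0.015 m and z of bar_center in the frame of cradle between 0.014 and 0.023 m and angle between the y axis of bar_center and the x axis of cradle, either way round below 0.2 rad and angle between the z axis of bar_center and the z axis of cradle, either way round below 0.08 rad and linear speed of bar below 0.02 m/s and distance of spare_bar_center from where it was at the start of the episode below 0.03 m); the robot touches nothing.
It fails at once if the other bar in the rack is moved more than 30 mm (distance of spare_bar_center from where it was at the start of the episode above 0.03 m).
It also fails if it takes over 54 s, if anything falls off the work surface, if the arm or the gripper's body presses on something with over 40 N, if the wrist force passes 120 N, or if a joint passes its speed limit or range.

## Working session

There is one attempt and no reset: what is moved stays moved. The work goes in short steps, Python scripts to look and compute and a tool call to move; the robot and the scene stay as the last step left them, time stands still between calls to the robot, and variables do not carry over. Pictures are saved under pics/ and viewed, at most 10 in all, crops included, and the job is handed in when it is done.

Besides the shell and the picture viewer there is one more tool, called after "Emit:" as name(argument=value, ...) on one line, values as JSON. apply_moves: Moves the arm, as the interface text tells. Its arguments: {"type":"object","properties":{"moves":{"type":"array","items":{"type":"number"}},"claw":{"type":"number"},"newtons":{"type":"number"}},"required":["moves"]}

```bash
mkdir -p pics; cat > h.py <<'E'
import numpy as np, cv2
from workcell import status, vision, job
def cam(n):
    d=vision.read_camera(n); return d["image"],np.array(d["camera_matrix"]),np.array(d["camera_from_world"])
def ray(px,K,T,z):
    "pixels (N,2) -> world points on plane z"
    px=np.atleast_2d(np.array(px,float)); R=T[:3,:3]; c=-R.T@T[:3,3]
    d=(R.T@np.linalg.inv(K)@np.c_[px,np.ones(len(px))].T).T
    return c+d*((z-c[2])/d[:,2])[:,None]
def proj(P,K,T):
    P=np.atleast_2d(P); q=(K@(T[:3,:3]@P.T+T[:3,3:])).T; return q[:,:2]/q[:,2:]
E
python3 - <<'E'
from h import *
for n in("scene","side","wrist"):
    im,K,T=cam(n); cv2.imwrite(f"pics/{n}0.png",im); np.savez(f"{n}0.npz",im=im,K=K,T=T)
    print(n,-T[:3,:3].T@T[:3,3],T[2,:3],K[0,0])
s=status.get_state();print(s)
E
```

```text
scene [-0.38865271 -0.94477563  0.80214467] [ 0.69728023  0.45465611 -0.55415531] 499.1672569594642
side [0.27462312 0.64992701 0.55274731] [ 0.25250998 -0.84719811 -0.4674335 ] 407.22234483817596
wrist [0.0460467  0.57905842 0.37272768] [ 0.30898816 -0.07088064 -0.94842093] 340.7364253775443
{'clock': 0.15, 'joint_pos': array([ 1.20939950e+00,  3.13839454e-01,  4.52509136e-02,  1.30356400e+00,
       -1.68484683e-05,  1.43119562e+00]), 'qvel': array([ 0.00020611, -0.00235007,  0.00226593,  0.0007765 , -0.00066878,
        0.00060735]), 'tau': array([ 1.17020547e-03, -4.81065059e+01,  2.98815501e+01,  1.39114133e-02,
       -1.07162441e-04, -2.07381197e-05]), 'tcp_pos': array([0.12637889, 0.56057956, 0.2386116 ]), 'orientation': array([-1.59932914e-04,  1.10670857e-01,  9.93856882e-01, -6.59031502e-04]), 'wrist_force': array([0.14770701, 1.1707633 , 0.04936395]), 'ft_torque': array([0.03850687, 0.025773  , 0.03045539]), 'grip_force': 0.0, 'finger_gap': 0.08546278884896473}
```

View pics/scene0.png

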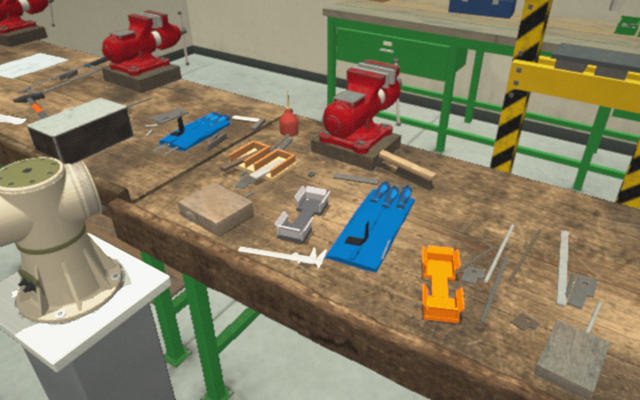

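View pics/side0.png

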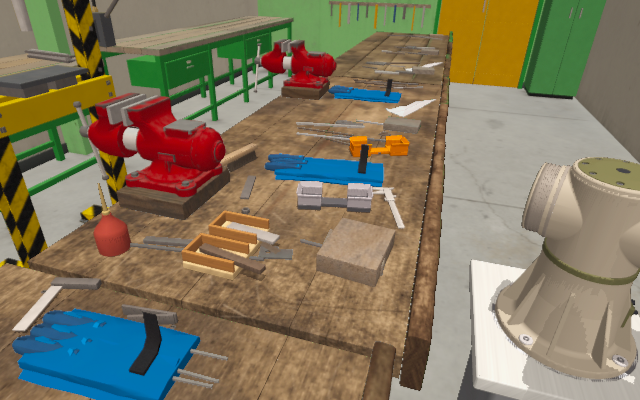

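The scene view shows the rack at (262,158), the grey cradle at (302,212), and the orange decoy at (441,284). In the side view the rack is at (228,245), with the brown bar nearest at (235,260) and the spare at (262,232), and the cradle is at (335,194). Next I'll enlarge those areas.

```bash
python3 - <<'E'
import numpy as np,cv2
a=np.load("scene0.npz")["im"][125:255,200:340]; b=np.load("side0.npz")["im"][165:285,170:410]
a=cv2.resize(a,None,fx=4,fy=4,interpolation=cv2.INTER_CUBIC); b=cv2.resize(b,None,fx=3.3,fy=3.3,interpolation=cv2.INTER_CUBIC)
cv2.imwrite("pics/a.png",a);cv2.imwrite("pics/b.png",b)
E
```

```text
(no output)
```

View pics/a.png

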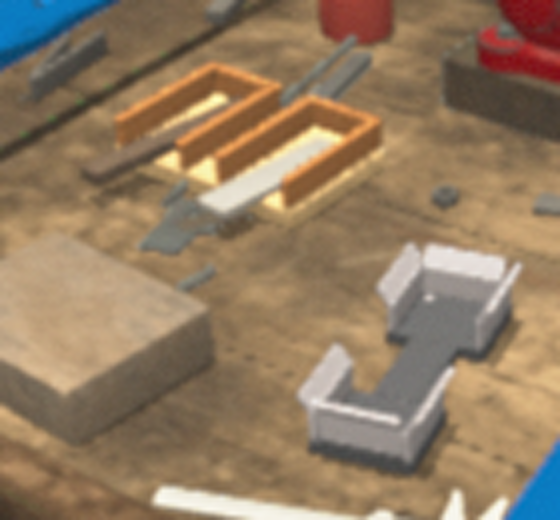

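View pics/b.png

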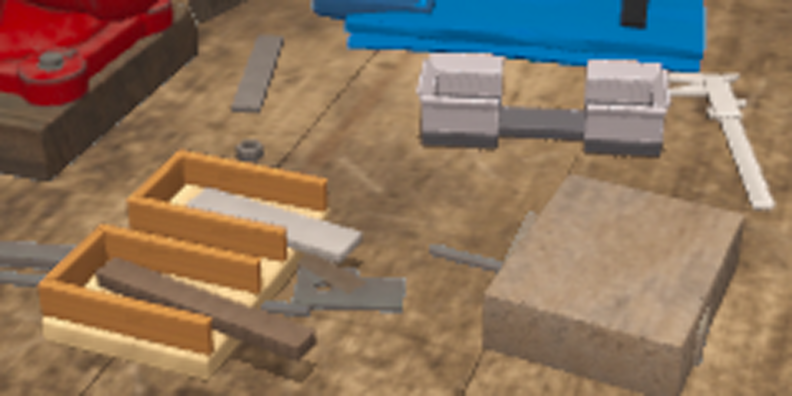

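The crops are clear. In the side crop the brown bar's end corners are near (282,352) and (316,335), and the rack wall-top corners are at (41,285), (180,152), (328,178) and (212,322). The cradle lip corners show in both crops.

```bash
python3 - <<'E'
from h import *
S=np.load("side0.npz");A=np.load("scene0.npz")
def s(p,z): return ray(np.array(p)/3.3+[170,165],S["K"],S["T"],z).round(4)
def a(p,z): return ray(np.array(p)/4+[200,125],A["K"],A["T"],z).round(4)
print("rack side: backL,backR,frontR,frontL z.044\n",s([(41,285),(180,152),(328,178),(212,322)],.044))
print("rack scene: frontL,backL,backR,frontR\n",a([(116,118),(213,65),(382,122),(283,182)],.044))
print("bar side front near, far top z.03; back far,near\n",s([(280,351),(316,335),(112,257),(97,268)],.03))
print("bar scene front L, R top\n",a([(82,168),(100,176)],.03))
print("spare side front near/far top .026\n",s([(343,253),(361,234)],.026))
print("spare scene front L,R\n",a([(198,197),(218,212)],.026))
print("cradle side bottom corners z0: nearleft,nearright(leftshoe), rightshoe nearleft, nearright\n",s([(420,141),(497,147),(585,150),(661,156)],0))
print("cradle scene bottom: front L, front R, back R(rear shoe)\n",a([(310,447),(412,468),(512,318)],0))
# floor strip (dark) middle 36 wide z=.012
print("strip side near edge z.012\n",s([(500,137),(585,140)],.0))
print("strip scene top corners\n",a([(405,340),(458,356),(365,392),(425,412)],.012))
# block top
print("block", s([(575,177),(743,215),(685,345),(484,297)],.05))
E
```

```text
rack side: backL,backR,frontR,frontL z.044
 [[ 0.7302  0.0744  0.044 ]
 [ 0.7267 -0.0986  0.044 ]
 [ 0.6103 -0.1003  0.044 ]
 [ 0.6122  0.0739  0.044 ]]
rack scene: frontL,backL,backR,frontR
 [[ 0.617   0.0688  0.044 ]
 [ 0.73    0.0636  0.044 ]
 [ 0.7267 -0.1116  0.044 ]
 [ 0.6101 -0.1042  0.044 ]]
bar side front near, far top z.03; back far,near
 [[0.5699 0.0703 0.03  ]
 [0.5555 0.0494 0.03  ]
 [0.7161 0.0168 0.03  ]
 [0.7188 0.0309 0.03  ]]
bar scene front L, R top
 [[0.5605 0.0548 0.03  ]
 [0.5589 0.0347 0.03  ]]
spare side front near/far top .026
 [[ 0.5752 -0.0417  0.026 ]
 [ 0.5721 -0.0667  0.026 ]]
spare scene front L,R
 [[ 0.5808 -0.0442  0.026 ]
 [ 0.572  -0.071   0.026 ]]
cradle side bottom corners z0: nearleft,nearright(leftshoe), rightshoe nearleft, nearright
 [[ 0.5909 -0.242   0.    ]
 [ 0.5288 -0.2532  0.    ]
 [ 0.4601 -0.2718  0.    ]
 [ 0.4    -0.2825  0.    ]]
cradle scene bottom: front L, front R, back R(rear shoe)
 [[ 0.408  -0.2818 -0.    ]
 [ 0.4264 -0.3501  0.    ]
 [ 0.6057 -0.3114  0.    ]]
strip side near edge z.012
 [[ 0.5311 -0.2695  0.    ]
 [ 0.4638 -0.2875  0.    ]]
strip scene top corners
 [[ 0.5276 -0.2735  0.012 ]
 [ 0.5318 -0.3149  0.012 ]
 [ 0.4635 -0.2862  0.012 ]
 [ 0.4671 -0.3323  0.012 ]]
block [[ 0.4415 -0.1494  0.05  ]
 [ 0.3213 -0.1388  0.05  ]
 [ 0.3358  0.0122  0.05  ]
 [ 0.4616  0.0054  0.05  ]]
```

Emit:
apply_moves(moves=[15,-20.8,0.6,0,0,0.222,15,-20.8,0.6,0,0,0.222,15,-20.8,0.6,0,0,0.222,15,-20.8,0.6,0,0,0.222,15,-20.8,0.6,0,0,0.222,15,-20.8,0.6,0,0,0.222,15,-20.8,0.6,0,0,0.222,15,-20.8,0.6,0,0,0.222,15,-20.8,0.6,0,0,0.222,15,-20.8,0.6,0,0,0.222,15,-20.8,0.6,0,0,0.222,15,-20.8,0.6,0,0,0.222,15,-20.8,0.6,0,0,0.222,15,-20.8,0.6,0,0,0.222,15,-20.8,0.6,0,0,0.222,15,-20.8,0.6,0,0,0.222,15,-20.8,0.6,0,0,0.222,15,-20.8,0.6,0,0,0.222,15,-20.8,0.6,0,0,0.222,15,-20.8,0.6,0,0,0.222], claw=100)

```text
clock: 1.82
tcp_pos: [0.5006, 0.0419, 0.2543]
orientation: [-0.0, -0.001, 1.0, 0.0]
wrist_force: [1.2, 0.5, -0.7]
finger_gap: 0.0854
grip_force: 0.0
```

```bash
python3 - <<'E'
from h import *
im,K,T=cam("wrist"); np.savez("w1.npz",im=im,K=K,T=T); cv2.imwrite("pics/w1.png",cv2.resize(im,None,fx=1.25,fy=1.25,interpolation=cv2.INTER_CUBIC))
s=status.get_state();print(s["tcp_pos"],s["orientation"],s["joint_pos"],s["clock"])
E
```

```text
[0.50070289 0.04209012 0.25440382] [-1.50925423e-04 -9.96088542e-04  9.99999481e-01  1.48771232e-04] [-7.61904332e-02  1.68423703e-01 -1.05530286e-01  1.29716623e+00
  2.73380868e-04 -7.81826549e-02] 1.8667
```

View pics/w1.png

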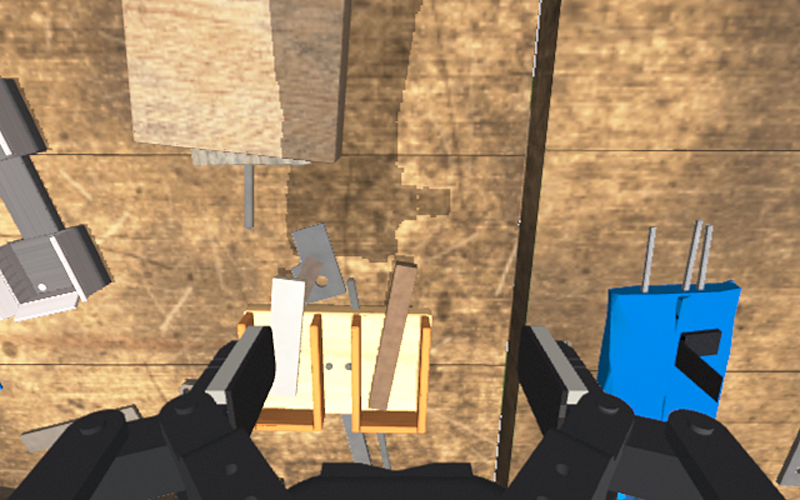

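The wrist view is upside down, with up pointing toward the robot. The brown bar runs from (405,262) to (380,408) at a slight yaw, and the spare is at (287,335). The bar looks narrower than stated, so I'll check it with a zoomed composite.

```bash
python3 - <<'E'
from h import *
S=np.load("side0.npz")["im"][225:280,190:275];A=np.load("scene0.npz")["im"][135:185,215:300];W=np.load("w1.npz")["im"][195:350,185:355]
r=lambda i,w,h:cv2.resize(i,(w,h),interpolation=cv2.INTER_NEAREST)
out=np.zeros((600,800,3),np.uint8)
out[:275,:425]=r(S,425,275); out[300:550,:425]=r(A,425,250)
out[:340,430:800]=r(W,370,340)
cv2.imwrite("pics/c.png",out)
# brown bar mask in wrist: low saturation dark brown
w=np.load("w1.npz");im=w["im"];print(im[[225,250,280,310],[320,318,312,307]], im[[230,260,290],[232,230,228]])
E
```

```text
[[117 149 188]
 [115 147 185]
 [119 152 191]
 [122 154 194]] [[247 253 254]
 [241 250 253]
 [243 251 254]]
```

View pics/c.png

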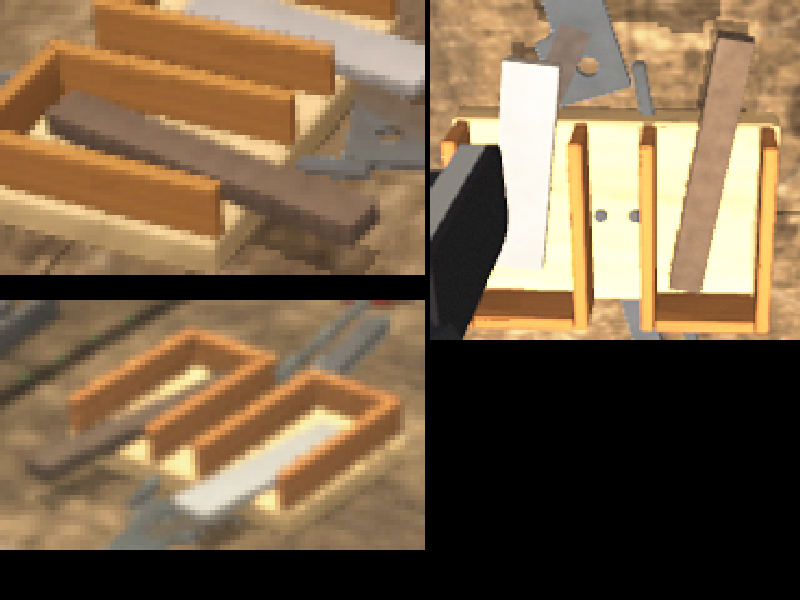

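```bash
python3 - <<'E'
from h import *
w=np.load("w1.npz");K,T=w["K"],w["T"]
f=lambda P,z:ray((np.array(P,float)-[430,0])/2.176+[185,195],K,T,z).round(4)
P=f([(717,40),(754,40),(701,291),(670,288)],.03);print("bar top",P,np.linalg.norm(P[0]-P[1]),np.linalg.norm((P[0]+P[1]-P[2]-P[3])/2),P.mean(0))
d=(P[2]+P[3]-P[0]-P[1]);print("yaw",np.arctan2(d[1],d[0]))
Q=f([(502,62),(558,66),(544,268),(507,264)],.026);print("spare",Q,np.linalg.norm(Q[0]-Q[1]))
print("rack floor front",f([(443,120),(780,125)],.018)); print("wall tops front",f([(445,123),(587,123),(640,127),(777,129)],.044))
E
```

```text
bar top [[0.5603 0.0427 0.03  ]
 [0.5602 0.062  0.03  ]
 [0.7184 0.0337 0.03  ]
 [0.7163 0.0156 0.03  ]] 0.01930025906561878 0.1595233525224442 [0.6388 0.0385 0.03  ]
yaw -0.17452694517819145
spare [[ 0.5746 -0.0712  0.026 ]
 [ 0.5768 -0.0417  0.026 ]
 [ 0.7056 -0.0583  0.026 ]
 [ 0.7028 -0.0798  0.026 ]] 0.029581920154040032
rack floor front [[ 0.6132 -0.1097  0.018 ]
 [ 0.6159  0.0781  0.018 ]]
wall tops front [[ 0.6012 -0.0982  0.044 ]
 [ 0.6011 -0.0246  0.044 ]
 [ 0.6033  0.0028  0.044 ]
 [ 0.6044  0.0741  0.044 ]]
```

The bar measures 160 mm long but only about 20 mm wide, at yaw -0.175. Its centre is about (0.639, 0.0385), and its front end is free. I'll go to the projecting end.

Emit:
apply_moves(moves=[3.28,0.25,-4,0,0,-0.175,3.28,0.25,-4,0,0,-0.175,3.28,0.25,-4,0,0,-0.175,3.28,0.25,-4,0,0,-0.175,3.28,0.25,-6.5,0,0,-0.175,3.28,0.25,-6.5,0,0,-0.175,3.28,0.25,-6.5,0,0,-0.175,3.28,0.25,-6.5,0,0,-0.175], claw=55, newtons=80)

```text
clock: 2.53
tcp_pos: [0.582, 0.0482, 0.0917]
orientation: [-0.001, 0.087, 0.996, 0.0]
wrist_force: [0.4, -0.8, 0.5]
finger_gap: 0.0468
grip_force: 0.0
```

```bash
python3 - <<'E'
from h import *
im,K,T=cam("wrist"); np.savez("w2.npz",im=im,K=K,T=T); cv2.imwrite("pics/w2.png",im)
s=status.get_state();print(s["tcp_pos"],s["orientation"],s["finger_gap"])
E
```

```text
[0.58351574 0.04790838 0.09332258] [4.29243233e-04 8.66815889e-02 9.96235972e-01 7.27102236e-05] 0.04735610819274809
```

View pics/w2.png

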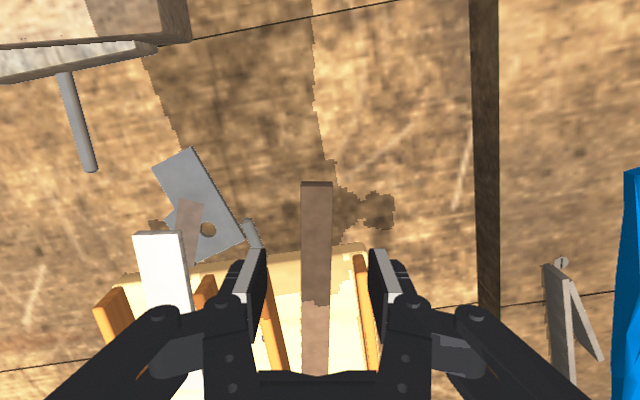

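The bar is upright in the image, centred between the fingers at column 317, and its end is at row 182. I'll shift 5 mm toward the robot, then descend and grip.

Emit:
apply_moves(moves=[-0.2,0.03,-1,0,0,0,-0.2,0.03,-2,0,0,0,-0.2,0.03,-2.7,0,0,0,-0.2,0.03,-3.0,0,0,0,-0.2,0.03,-3.0,0,0,0,-0.2,0.03,-3.0,0,0,0])

```text
clock: 3.08
tcp_pos: [0.5797, 0.048, 0.0187]
orientation: [0.001, 0.087, 0.996, 0.0]
wrist_force: [0.5, 0.1, 0.8]
finger_gap: 0.0471
grip_force: 0.0
```

Emit:
apply_moves(moves=[0,0,0,0,0,0,0,0,0,0,0,0,0,0,0,0,0,0,0,0,0,0,0,0,0,0,0,0,0,0,0,0,0,0,0,0,0,0,0,0,0,0,0,0,0,0,0,0], claw=0, newtons=80)

```text
clock: 3.75
tcp_pos: [0.5799, 0.0479, 0.0186]
orientation: [0.002, 0.087, 0.996, 0.0]
wrist_force: [-1.3, -0.1, 6.0]
finger_gap: 0.0184
grip_force: 78.0
```

Gripped, with an 18.4 mm gap, so the bar really is narrower than stated. I'll lift it and carry it to the front left.

Emit:
apply_moves(moves=[0,0,0.3,0,0,0,0,0,0.9,0,0,0,0,0,1.6,0,0,0,0,0,2.3,0,0,0,0,0,2.8,0,0,0,0,0,2.8,0,0,0,-0.8,0,2.8,0,0,0,-1.8,0,2.8,0,0,0,-2.8,0.4,2.8,0,0,0.04,-3.8,0.9,2.8,0,0,0.08,-4.8,1.4,2.8,0,0,0.13,-5.6,1.7,2.8,0,0,0.175,-5.6,1.7,2.8,0,0,0.175,-5.6,1.7,2.8,0,0,0.175,-5.6,1.7,2.8,0,0,0.175])

```text
clock: 5.0
tcp_pos: [0.439, 0.0904, 0.0867]
orientation: [0.0, 0.0, 1.0, -0.0]
wrist_force: [0.9, 0.2, -2.4]
finger_gap: 0.0179
grip_force: 78.5
```

```bash
python3 - <<'E'
from h import *
s=status.get_state();print(s["tcp_pos"],s["orientation"],s["finger_gap"],s["grip_force"])
o=np.zeros((600,800,3),np.uint8)
im,K,T=cam("wrist");np.savez("w3.npz",im=im,K=K,T=T);o[:250,:400]=cv2.resize(im,(400,250))
im,K,T=cam("side");np.savez("s3.npz",im=im,K=K,T=T);o[:360,400:]=cv2.resize(im[150:330,160:360],(400,360))
im,K,T=cam("scene");np.savez("c3.npz",im=im,K=K,T=T);o[360:,:400]=cv2.resize(im[110:230,150:350],(400,240))
cv2.imwrite("pics/d.png",o)
E
```

```text
[0.43901487 0.09038483 0.08672732] [ 3.59326116e-04  7.60149068e-05  9.99999932e-01 -1.95611822e-05] 0.017926370255002 78.46112251281738
```

View pics/d.png

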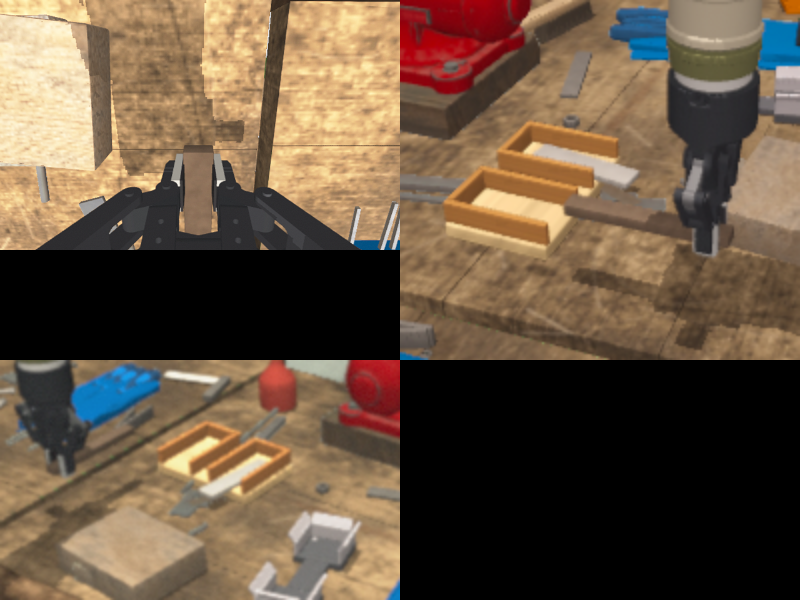

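The bar is held nearly level over bare bench. I'll lower it until the fingertips are just above the bench, then release.

Emit:
apply_moves(moves=[0,0,-1,0,0,0,0,0,-2,0,0,0,0,0,-2.6,0,0,0,0,0,-2.9,0,0,0,0,0,-3.05,0,0,0,0,0,-3.05,0,0,0,0,0,-3.05,0,0,0])

```text
clock: 5.73
tcp_pos: [0.4394, 0.0904, 0.0111]
orientation: [0.0, 0.0, 1.0, 0.0]
wrist_force: [-1.0, 0.8, -2.9]
finger_gap: 0.0182
grip_force: 78.5
```

Emit:
apply_moves(moves=[0,0,-0.05,0,0,0,0,0,-0.05,0,0,0,0,0,-0.05,0,0,0,0,0,-0.05,0,0,0,0,0,-0.05,0,0,0,0,0,-0.05,0,0,0], claw=50)

```text
clock: 6.23
tcp_pos: [0.4388, 0.0905, 0.0096]
orientation: [0.0, -0.0, 1.0, 0.0]
wrist_force: [0.0, -0.1, 0.1]
finger_gap: 0.0428
grip_force: 0.0
```

Emit:
apply_moves(moves=[0,0,1.5,0,0,0,0,0,3,0,0,0,0,0,4.5,0,0,0,1,0,6,0,0,0,1,0,7,0,0,0,1,0,7,0,0,0,1,0,7,0,0,0,1,0,7,0,0,0])

```text
clock: 6.9
tcp_pos: [0.4629, 0.0904, 0.1837]
orientation: [-0.0, -0.0, 1.0, 0.0]
wrist_force: [-0.1, -0.9, -0.8]
finger_gap: 0.0428
grip_force: 0.0
```

```bash
python3 - <<'E'
from h import *
s=status.get_state();print(s["tcp_pos"],s["orientation"],s["finger_gap"],s["grip_force"])
im,K,T=cam("wrist");np.savez("w4.npz",im=im,K=K,T=T);cv2.imwrite("pics/w4.png",im)
E
```

```text
[0.46289006 0.0904371  0.18373124] [-4.48313773e-04 -8.33865503e-05  9.99999896e-01  2.89585898e-05] 0.04284854768703687 0.0
```

View pics/w4.png

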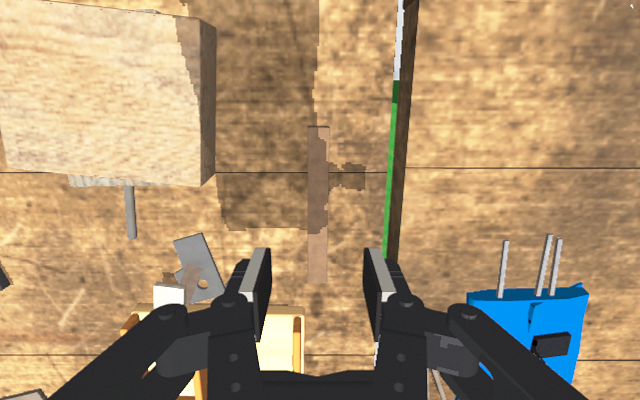

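The bar lies on the bench along world x, with its top face from about (318,127) to (317,282). I'll compute its centre.

```bash
python3 - <<'E'
from h import *
w=np.load("w4.npz");K,T=w["K"],w["T"]
P=ray([(308,127),(329,127),(328,283),(308,283)],K,T,.012).round(4);print(P,P.mean(0));d=P[2]+P[3]-P[0]-P[1];print(np.hypot(*d[:2])/2,np.arctan2(d[1],d[0]))
E
```

```text
[[0.4193 0.0831 0.012 ]
 [0.4193 0.1017 0.012 ]
 [0.5791 0.1026 0.012 ]
 [0.5792 0.0819 0.012 ]] [0.499225 0.092325 0.012   ]
0.15985007037846438 -0.0009383794555658092
```

Bar centre is (0.499, 0.092) at yaw 0. Before regrasping, I'll take a close look at the cradle from above.

Emit:
apply_moves(moves=[0,-15.8,2.6,0,0,0.21,0,-15.8,2.6,0,0,0.21,0,-15.8,2.6,0,0,0.21,0,-15.8,2.6,0,0,0.21,0,-15.8,2.6,0,0,0.21,0,-15.8,2.6,0,0,0.21,0,-15.8,2.6,0,0,0.21,0,-15.8,2.6,0,0,0.21,0,-15.8,2.6,0,0,0.21,0,-15.8,2.6,0,0,0.21,0,-15.8,2.6,0,0,0.21,0,-15.8,2.6,0,0,0.21,0,-15.8,2.6,0,0,0.21,0,-15.8,2.6,0,0,0.21])

```text
clock: 8.12
tcp_pos: [0.463, -0.3029, 0.2481]
orientation: [-0.001, -0.105, 0.994, 0.001]
wrist_force: [0.7, 0.2, 0.6]
finger_gap: 0.0424
grip_force: 0.0
```

```bash
python3 - <<'E'
from h import *
s=status.get_state();print(s["tcp_pos"],s["orientation"],s["finger_gap"],s["clock"])
im,K,T=cam("wrist");np.savez("w5.npz",im=im,K=K,T=T);cv2.imwrite("pics/w5.png",cv2.resize(im[20:300,140:513],(800,600),interpolation=cv2.INTER_CUBIC))
E
```

```text
[ 0.46295354 -0.3028867   0.24813484] [-8.68556552e-04 -1.05465276e-01  9.94421890e-01  1.19367521e-03] 0.04237023251592281 8.1167
```

View pics/w5.png

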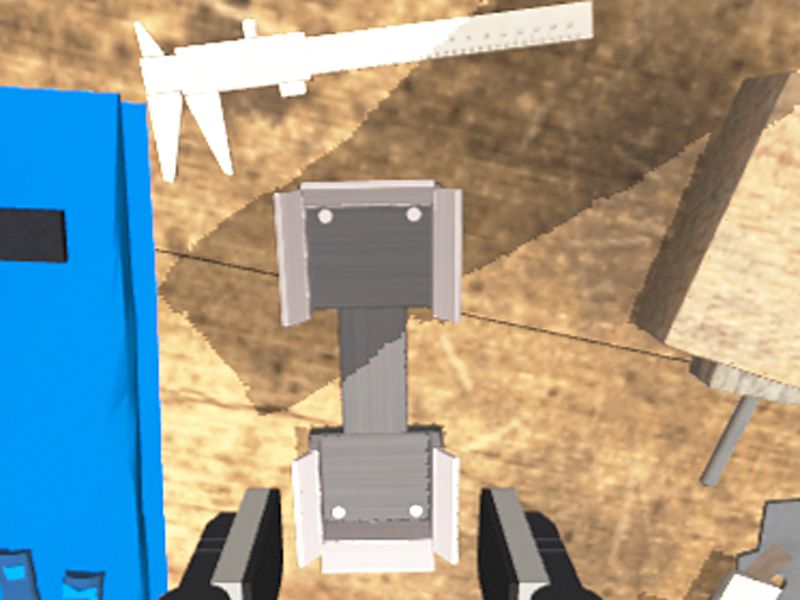

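The cradle is seen squarely. The floor strip's corners are (340,308), (407,308), (408,432) and (342,432), and the rivets are at (325,216), (414,214), (416,511) and (338,513).

```bash
python3 - <<'E'
from h import *
w=np.load("w5.npz");K,T=w["K"],w["T"]
for q in ([(340,308),(407,308),(407,432),(342,432)],[(325,216),(414,214),(416,511),(338,513)]):
    P=ray(np.array(q)/[800/373,600/280]+[140,20],K,T,.012).round(4);d=P[2]+P[3]-P[0]-P[1];print(P[:,:2],P.mean(0),np.hypot(*d[:2])/2,np.arctan2(d[1],d[0]))
E
```

```text
[[ 0.4718 -0.3205]
 [ 0.4645 -0.2866]
 [ 0.5325 -0.2711]
 [ 0.5399 -0.306 ]] [ 0.502175 -0.29605   0.012   ] 0.06968358845524533 0.21695675204550927
[[ 0.4273 -0.3369]
 [ 0.417  -0.2938]
 [ 0.5789 -0.2552]
 [ 0.5895 -0.2984]] [ 0.503175 -0.296075  0.012   ] 0.16657222157370663 0.23354850931009458
```

Emit:
apply_moves(moves=[1.44,15.8,0,0,0,-0.21,1.44,15.8,0,0,0,-0.21,1.44,15.8,0,0,0,-0.21,1.44,15.8,0,0,0,-0.21,1.44,15.8,0,0,0,-0.21,1.44,15.8,0,0,0,-0.21,1.44,15.8,0,0,0,-0.21,1.44,15.8,0,0,0,-0.21,1.44,15.8,0,0,0,-0.21,1.44,15.8,-2,0,0,-0.21,1.44,15.8,-4,0,0,-0.21,1.44,15.8,-6,0,0,-0.21,1.44,15.8,-7.5,0,0,-0.21,1.44,15.8,-7.5,0,0,-0.21,1.44,15.8,-7.5,0,0,-0.21,1.44,15.8,-7.5,0,0,-0.21], claw=50)

```text
clock: 9.5
tcp_pos: [0.4975, 0.0914, 0.0611]
orientation: [-0.002, -0.001, 1.0, 0.0]
wrist_force: [-0.0, 0.1, -0.4]
finger_gap: 0.0426
grip_force: 0.0
```

Now down to TCP z ≈ 0.010 and grip.

Emit:
apply_moves(moves=[0.05,0.03,-1,0,0,0,0.05,0.03,-1.7,0,0,0,0.05,0.03,-2.05,0,0,0,0.05,0.03,-2.05,0,0,0,0.05,0.03,-2.05,0,0,0])

```text
clock: 9.92
tcp_pos: [0.5017, 0.0914, 0.0121]
orientation: [0.001, -0.0, 1.0, 0.0]
wrist_force: [0.4, 0.3, -0.2]
finger_gap: 0.0428
grip_force: 0.0
```

Emit:
apply_moves(moves=[0,0,0,0,0,0,0,0,0,0,0,0,0,0,0,0,0,0,0,0,0,0,0,0,0,0,0,0,0,0,0,0,0,0,0,0,0,0,0,0,0,0,0,0,0,0,0,0], claw=0, newtons=80)

```text
clock: 10.58
tcp_pos: [0.5021, 0.0912, 0.0126]
orientation: [0.002, -0.0, 1.0, 0.0]
wrist_force: [-1.9, 0.4, 7.2]
finger_gap: 0.0176
grip_force: 78.4
```

Emit:
apply_moves(moves=[0,0,0.3,0,0,0,0,0,1.2,0,0,0,0,0,2.4,0,0,0,0,0,3.6,0,0,0,0,-0.8,4.6,0,0,0,0,-2,5,0,0,0.03,0,-3.3,5,0,0,0.06,0,-4.6,5,0,0,0.09,0,-5.9,5,0,0,0.12,0,-7.2,5,0,0,0.15,0,-8.5,5,0,0,0.18,0,-9.8,5,0,0,0.21,0.1,-11.1,5,0,0,0.222,0.1,-12.4,5,0,0,0.222,0.12,-13.7,5,0,0,0.222,0.12,-14.8,5,0,0,0.222,0.12,-15.47,5,0,0,0.222,0.12,-15.47,5,0,0,0.222,0.12,-15.47,5,0,0,0.222,0.12,-15.47,5,0,0,0.222])

```text
clock: 12.25
tcp_pos: [0.5034, -0.2944, 0.1355]
orientation: [-0.0, -0.111, 0.994, 0.001]
wrist_force: [-0.5, -0.1, -1.9]
finger_gap: 0.017
grip_force: 79.0
```

```bash
python3 - <<'E'
from h import *
s=status.get_state();print(s["tcp_pos"],s["orientation"],s["finger_gap"],s["grip_force"],s["clock"],s["ft_torque"])
im,K,T=cam("wrist");np.savez("w6.npz",im=im,K=K,T=T)
# expected bar near end location vs image: brown mask near predicted spot
c=np.array([.5025,-.296]);u=np.array([np.cos(.222),np.sin(.222)]);n=np.array([-u[1],u[0]])
zt=s["tcp_pos"][2]-.0126+.012
t=s["tcp_pos"][:2]-.003*u
for a,b in((-.08,-.009),(-.08,.009)): print("pred near end",proj([*(t+a*u+b*n),zt],K,T))
for r in (100,110,120,130,140,150,160,170,180,200): print(r,[tuple(int(x) for x in im[r,c]) for c in (312,318,324)])
E
```

```text
[ 0.50337429 -0.29437544  0.13552535] [-3.23850901e-04 -1.11100761e-01  9.93808806e-01  7.57126131e-04] 0.01703562649171064 79.0234100818634 12.25 [0.00203196 0.01511611 0.02635794]
pred near end [[291.4215049  78.6923906]]
pred near end [[339.4716169   78.76142573]]
100 [(89, 112, 138), (87, 109, 136), (89, 114, 140)]
110 [(87, 111, 136), (90, 111, 138), (93, 116, 145)]
120 [(90, 112, 141), (91, 115, 144), (90, 113, 143)]
130 [(91, 115, 144), (93, 117, 144), (90, 113, 142)]
140 [(90, 112, 141), (90, 114, 142), (90, 114, 143)]
150 [(87, 110, 139), (88, 110, 135), (89, 112, 141)]
160 [(83, 104, 129), (84, 107, 133), (86, 109, 137)]
170 [(86, 109, 138), (89, 112, 138), (89, 111, 139)]
180 [(87, 111, 137), (88, 112, 139), (90, 112, 143)]
200 [(90, 113, 139), (86, 109, 136), (92, 115, 144)]
```

```bash
python3 - <<'E'
from h import *
im=np.load("w6.npz")["im"].astype(int)
print([(r,im[r,312:324].mean(0).astype(int).tolist()) for r in range(60,98,2)])
m=(np.abs(im-[89,112,140]).max(2)<22)
for r in (90,100,120,150,180): 
    c=np.where(m[r,270:370])[0]+270; print(r,c.min(),c.max(),len(c))
E
```

```text
[(60, [182, 185, 199]), (62, [173, 177, 190]), (64, [170, 173, 186]), (66, [169, 173, 187]), (68, [126, 128, 139]), (70, [109, 110, 114]), (72, [111, 111, 116]), (74, [108, 108, 111]), (76, [109, 110, 115]), (78, [113, 114, 118]), (80, [86, 94, 108]), (82, [88, 111, 139]), (84, [88, 111, 138]), (86, [88, 111, 137]), (88, [88, 111, 138]), (90, [89, 111, 139]), (92, [88, 111, 138]), (94, [88, 111, 138]), (96, [88, 111, 137])]
90 304 343 40
100 292 343 52
120 293 342 50
150 270 356 60
180 270 355 75
```

The near end sits at row 80, where I predicted it, so the bar is level and centred. Lowering into the cradle.

Emit:
apply_moves(moves=[0.05,-0.04,-1,0,0,0,0.05,-0.04,-2,0,0,0,0.05,-0.04,-2.8,0,0,0,0.05,-0.04,-3.4,0,0,0,0.05,-0.04,-3.8,0,0,0,0.05,-0.04,-4.1,0,0,0,0.05,-0.04,-4.3,0,0,0,0.05,-0.04,-4.3,0,0,0,0.05,-0.04,-4.3,0,0,0])

```text
clock: 13.05
tcp_pos: [0.5054, -0.2966, 0.0286]
orientation: [0.0, -0.111, 0.994, -0.0]
wrist_force: [-0.4, 0.1, -2.6]
finger_gap: 0.0171
grip_force: 79.0
```

Emit:
apply_moves(moves=[0,0.02,-0.06,0,0,0,0,0.02,-0.1,0,0,0,0,0.02,-0.14,0,0,0,0,0.02,-0.14,0,0,0])

```text
clock: 13.38
tcp_pos: [0.5051, -0.2962, 0.0248]
orientation: [0.0, -0.111, 0.994, -0.0]
wrist_force: [1.3, -0.4, -2.7]
finger_gap: 0.0174
grip_force: 79.0
```

Emit:
apply_moves(moves=[0,0,-0.03,0,0,0,0,0,-0.06,0,0,0,0,0,-0.06,0,0,0])

```text
clock: 13.63
tcp_pos: [0.5051, -0.2962, 0.0246]
orientation: [0.0, -0.111, 0.994, -0.0]
wrist_force: [-2.7, 1.6, 8.2]
finger_gap: 0.0167
grip_force: 80.3
```

Contact with the floor. I'll release and rise.

Emit:
apply_moves(moves=[0,0,0,0,0,0,0,0,0,0,0,0,0,0,0,0,0,0,0,0,0,0,0,0,0,0,0,0,0,0,0,0,0,0,0,0], claw=45)

```text
clock: 14.13
tcp_pos: [0.505, -0.2961, 0.0229]
orientation: [-0.0, -0.111, 0.994, 0.0]
wrist_force: [-0.6, 0.0, 0.6]
finger_gap: 0.0384
grip_force: 0.0
```

Emit:
apply_moves(moves=[0,0,0.5,0,0,0,0,0,1.5,0,0,0,0,0,3,0,0,0,-0.5,0,4.5,0,0,0,-1.5,-0.3,6,0,0,0,-1.7,-0.35,7.5,0,0,0,-1.7,-0.35,9,0,0,0,-1.7,-0.35,9,0,0,0,-1.7,-0.35,9,0,0,0,-1.7,-0.35,9,0,0,0])

```text
clock: 14.97
tcp_pos: [0.4625, -0.3047, 0.2477]
orientation: [0.0, -0.111, 0.994, 0.0]
wrist_force: [-0.1, 0.2, -1.1]
finger_gap: 0.0384
grip_force: 0.0
```

```bash
python3 - <<'E'
from h import *
im,K,T=cam("wrist");np.savez("w7.npz",im=im,K=K,T=T);cv2.imwrite("pics/w7.png",im)
s=status.get_state();print(s["tcp_pos"],s["wrist_force"],s["clock"])
lo=np.array([.5025,-.296,.024]);u=np.array([np.cos(.222),np.sin(.222),0])
e=proj([lo-.0805*u,lo+.0805*u],K,T);print("ideal ends",e)
m=(np.abs(im.astype(int)-[89,112,140]).max(2)<35)|(np.abs(im.astype(int)-[117,149,187]).max(2)<25)
x0=int(e[:,0].mean());k=np.zeros_like(m);k[int(e[0,1])-25:int(e[1,1])+25,x0-22:x0+22]=1
m=cv2.morphologyEx((m&k).astype(np.uint8),cv2.MORPH_OPEN,np.ones((3,3)))
c=max(cv2.findContours(m,0,2)[0],key=cv2.contourArea);r=cv2.minAreaRect(c);print(r)
P=ray(cv2.boxPoints(r),K,T,.024);print(P.round(4),P.mean(0)-lo)
E
```

```text
[ 0.46206943 -0.30430387  0.24665706] [ 0.17967451 -0.06227372 -0.37469778] 15.0167
ideal ends [[315.91393421 124.22808062]
 [315.91139023 261.90284993]]
((314.5, 189.0), (144.0, 43.0), 90.0)
[[ 0.422  -0.3383  0.024 ]
 [ 0.4123 -0.2952  0.024 ]
 [ 0.5746 -0.2553  0.024 ]
 [ 0.5858 -0.305   0.024 ]] [-3.82121634e-03 -2.46476691e-03  2.08166817e-17]
```

The mask took in everything inside its window, so I'll redo it with R−B (the cradle is grey).

```bash
python3 - <<'E'
from h import *
w=np.load("w7.npz");im,K,T=w["im"].astype(int),w["K"],w["T"]
lo=np.array([.5025,-.296,.024])
d=im[:,:,2]-im[:,:,0]
for r in (140,160,240,255): print(r,d[r,290:342:3])
print([(r,int(d[r,312:320].mean())) for r in list(range(116,132,2))+list(range(252,272,2))])
m=np.zeros(d.shape,np.uint8);m[110:280,298:334]=(d[110:280,298:334]>28)
m=cv2.morphologyEx(m,cv2.MORPH_OPEN,np.ones((3,3)))
for r in (130,145,160,175,235,245,255):
    c=np.where(m[r])[0];print(r,(c.min(),c.max()) if len(c) else None)
E
```

```text
140 [ 4  5  5  5  5  5 52 51 51 50 50 49 14  6  5  6  6  5]
160 [ 5  4  6  5  5  4 49 48 50 48 49 48  6  4  5  3  4  3]
240 [12  6  6  7  8  8 73 75 74 77 76 81  5  4  6  7  6  7]
255 [19  5  6  6  5  5 68 72 74 76 70 77  4  7  6  6  6  7]
[(116, 19), (118, 4), (120, 5), (122, 4), (124, 23), (126, 49), (128, 49), (130, 50), (252, 74), (254, 72), (256, 73), (258, 74), (260, 77), (262, 10), (264, 13), (266, 14), (268, 13), (270, 14)]
130 (np.int64(307), np.int64(325))
145 (np.int64(307), np.int64(325))
160 (np.int64(307), np.int64(325))
175 (np.int64(307), np.int64(333))
235 (np.int64(307), np.int64(324))
245 (np.int64(307), np.int64(324))
255 (np.int64(307), np.int64(323))
```

The bar spans rows 125–261, centred on column 316. The ideal is 124–262 and 316, so it is seated, centred and in line.

```bash
python3 -c "
from workcell import job; print(job.hand_in())"
```

```text
the job is handed in; nothing more can be done
None
```

The job is handed in: I laid the long bar on the bench and let go, then took it by its middle and set it in the steel cradle, within about 1–2 mm of centre on the last wrist image; the other bar was never touched.

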